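# Hold an amaretto over the saucer with the serving tongs

### The job

Pick up the serving tongs, close them on the round domed amaretto on the biscuit board and lift it, then carry it over the empty saucer and hold it there, over the saucer's middle and about a hand's breadth up. Finish while still holding: the gripper squeezing the tongs and the tongs the amaretto, nothing put down. No biscuit may be touched with the gripper itself, and the other two biscuits, the saucer and everything else on the shelf stay where they are.

Things in the scene. Friction and masses are not known exactly. Their poses are not given: they have to be found in the camera images.
- tongs: Steel serving tongs, 220 mm long, about 90 g, lying flat: they open sideways, level with the shelf, sprung open. Origin: midway between the two black rubber grips, on the underside; x forwards to the jaws, z up; balances within 10 mm of it. Pivot 75 mm behind. Grips x -23 to +23 mm, z 1 to 25 mm; 52 mm over their outer faces at rest (55 mm at the front end).
- tongs_jaws (a point): Where an item sits best between the jaws: 90 mm ahead of the tongs' origin on the centre line, 13 mm above their underside. The jaws are upright plates 3 mm thick, 77 to 114 mm ahead of the origin, 26 mm tall (from the underside). At rest they stand 72 mm apart inside, 78 mm outside.
- tong_left: Left arm of the tongs (+y) with grip and jaw; origin on the pivot. Both arms turn as mirror images: 1 mm less over the grips is 2.2 mm less between the jaws. With the grips at 47 mm over all the jaws are 60 mm apart; at about 37 mm (grip faces then nearly parallel) they meet a 38 mm item. The spring takes 3 N on each grip at first, 7 N at 37 mm; let go, they open.
- tong_right: Right arm of the tongs (-y) with grip and jaw; origin on the pivot, 75 mm behind the tongs' origin. Mirror image of the left arm.
- board: Dark wooden biscuit board, fixed, 110 mm (x) by 230 mm (y) by 15 mm thick; origin at the centre of its underside on the shelf. Three biscuits stand on it about 75 mm apart in a row along its y, one at the middle, in any order.
- amaretto: The amaretto to be taken: a round domed biscuit, 38 mm across at its upright flank (5 to 15 mm above its underside), 26 mm tall, about 15 g; origin at the centre of its underside.
- ring_biscuit: Ring-shaped biscuit, 45 mm across, 13 mm tall, with a hole; origin at the centre of its underside. Leave it alone.
- cantuccio: Long biscuit slice with almonds, 70 mm (its x) by 20 mm by 24 mm tall, lying across the board; origin at the centre of its underside. Leave it alone.
- saucer: Empty white saucer, 120 mm across, rim 14 mm high; origin at the centre of its underside. It may stand left or right of the board, with the tongs on the other side.
- rack: Low wooden rack, fixed, 75 mm (x) by 300 mm (y) by 24 mm, with four slots in a row that hold the espresso cups; origin at the centre of its underside. It stands beyond the board.
- cup0: White espresso cup in the rack, 58 mm across the rim, its top 58 mm above the shelf; origin at the centre of its foot. Leave it alone.
- cup1: White espresso cup in the rack, like cup0.
- cup2: White espresso cup in the rack, like cup0.
- cup3: White espresso cup in the rack, like cup0.
- grinder: Chrome pepper grinder, 54 mm across the foot, 132 mm tall with its top knob; origin at the centre of its foot. Leave it alone.
- funnel: Moka funnel standing on its rim with the stem up, 58 mm across, 75 mm tall; origin at the centre of its underside. Leave it alone.
- tin: Flat round gasket tin, 75 mm across, 25 mm tall; origin at the centre of its underside. Leave it alone.

How it is judged:
On the way, in this order (a step that is already met when the one before it is completed fails the run):
1. the tongs are gripped and lifted off the shelf (height (world z) of tongs above 0.012 m and contact force between the fingers and tongs above 1 N), for 0.2 s.
2. the amaretto is lifted off the board between the two jaws (height (world z) of amaretto above 0.035 m and contact force between each of tong_left, tong_right and amaretto above 0.3 N), for 0.2 s.
At the end, for the whole second after the job is handed in: The gripper holds the tongs off the shelf, and both jaws press on the amaretto (over 0.3 N each); the amaretto is still, its underside 50 to 200 mm above the shelf and its centre within 45 mm of the saucer's centre seen from above, touching nothing but the tongs (contact force between the fingers and tongs above 1 N and contact force between each of tong_left, tong_right and amaretto above 0.3 N and horizontal distance between amaretto and saucer below 0.045 m and height (world z) of amaretto between 0.05 and 0.2 m and height (world z) of tongs above 0.03 m and contact force between amaretto and saucer below 0.05 N and linear speed of amaretto below 0.03 m/s); the arm keeps its last pose, push and grip.
It fails at once if a biscuit was touched with the gripper itself (contact force between the fingers and amaretto above 0.2 N or contact force between the fingers and ring_biscuit above 0.2 N or contact force between the fingers and cantuccio above 0.2 N).
It fails at once if another biscuit was moved more than 20 mm (distance of any of ring_biscuit, cantuccio from where it was at the start of the episode above 0.02 m).
It fails at once if the saucer was moved more than 20 mm (distance of saucer from where it was at the start of the episode above 0.02 m).
It fails at once if a cup, the grinder, the funnel or the tin was moved more than 20 mm (distance of any of cup0, cup1, cup2, cup3, grinder, funnel, tin from where it was at the start of the episode above 0.02 m).
It also fails if it takes over 45 s, if anything falls off the work surface, if the arm or the gripper's body presses on something with over 40 N, if the wrist force passes 120 N, or if a joint passes its speed limit or range.

### The arm

A 6-joint arm with a two-finger parallel gripper is mounted at the origin on the work surface. World frame = base frame: x ahead of the robot, y to its left, z up, the work surface at z = 0. Lengths are in m, angles in rad, forces in N, time in s.
With the tool pointing down it reaches from about 0.375 to 0.925 m from the base axis. Payload 5.7 kg.
Tool frame: the origin (TCP) lies on the centre line of the jaws, within the pads' length; the fingertips stand 8 mm ahead of it and the grasp point (between the pads) lies 11 mm behind it; z points along the fingers, y is the line along which they close (so a half turn about z gives the same grasp; the last joint's range is limited). The gripper opens to 85 mm and grips with 20 to 120 N. Pads are 22 mm wide; open, the fingers measure 114 mm over their backs; the gripper's body (76 mm by 85 mm) begins 54 mm behind the grasp point. The pads swing forward as they close: fully open they stand 13 mm farther back than shut.
Start: joints at [1.199, 0.359, 1.51, -0, 1.272, -0.115], TCP at [0.152, 0.58, 0.239] pointing down, gripper open.
Joint ranges: [-2.97, 2.97], [-1.01, 2.36], [0.21, 2.38], [-0.96, 4.11], [0.2, 2.71], [-2.98, 2.98]. Speed limits (rad/s): [2.39, 2.39, 3.14, 3.14, 3.14, 3.14].

### API

Orientations are given as a 3x3 rotation matrix whose columns are the frame's x, y, z axes.
In Python, from cell import ctrl, eyes, monitor gives the robot as it stands. Calls block until the motion is done:
- ctrl.move_to(position, orientation): joint-space move of the TCP to a pose.
- ctrl.move_linear(position, vel=0.15, rot=None): straight line of the TCP; rot=None keeps the orientation; vel is the mean speed in m/s.
- ctrl.goto_joints(angles): joint-space move.
- ctrl.ungrasp() and ctrl.close_gripper(): open the fingers fully, or close them until they stop; the grip force is fixed at half the most.
- ctrl.hold(seconds).
- ctrl.ik(position, orientation): joint angles nearest the present ones, or None.
- eyes.read_camera(name): name is "side" or "top"; returns the picture (400x640x3 uint8, red, green, blue); there is no depth.
- eyes.get_calibration(name): a dict with "fx", "fy", "cx", "cy" (pixels), "dist" ([k1, k2, p1, p2, k3] as OpenCV has them; the pictures are not rectified), "world_to_cam" (4x4, takes a point from world to camera coordinates). Camera axes: x right, y down, z forward; pixel columns grow to the right and rows downward; lengths in m; the calibration is good to about 2 mm. A picture is of the moment at which its call begins. get_calibration takes no time and is no camera call.
A pose or a line that the arm cannot do raises ctrl.IKError and nothing moves.
- ctrl.hand_in(): hands the job in; it is judged then, once.
Readings, each from a call of its own:
- monitor.get_time(): time.
- monitor.get_joint_pos(): joint angles.
- monitor.get_qd(): joint speeds.
- monitor.get_joint_torque(): joint torques, N m.
- monitor.get_position(): TCP position.
- monitor.get_tcp_rot(): TCP orientation.
- monitor.get_ft_force(): force on the tool from outside, world axes, zero at the start.
- monitor.get_wrist_torque(): the same for the moment, N m.
- monitor.get_gripper_width(): finger opening in m.
- monitor.get_gripper_force(): force on a finger pad.
Only numpy, scipy, OpenCV 4.12 (cv2) and the standard library are available. Lean on these libraries where they do the work, as an engineer would, in place of code of your own. Each camera call takes 0.05 s, during which the arm holds its last target. There are 200 camera calls.

## Working session

There is one attempt and no reset: what is moved stays moved. The work goes in short steps, each a Python script; the robot and the scene stay as the last script left them, time stands still between calls to the robot, and variables do not carry over. Pictures are saved under pics/ and viewed, at most 10 in all, crops included, and the job is handed in when it is done.

```bash
ls; mkdir -p pics
python3 - <<'E'
from cell import ctrl, eyes, monitor
import cv2, numpy as np
for n in ("top","side"):
    im=eyes.read_camera(n); cv2.imwrite(f"pics/{n}0.png",im[:,:,::-1])
    c=eyes.get_calibration(n); print(n,c["fx"],c["fy"],c["cx"],c["cy"],c["dist"]); print(np.round(c["world_to_cam"],3))
print(monitor.get_time(),monitor.get_tcp_rot().round(3) if hasattr(monitor.get_tcp_rot(),'round') else monitor.get_tcp_rot())
E
```

```text
pics
top 407.3871590220274 407.3871590220274 318.9814781705004 198.48618893205705 [-0.04551615  0.          0.          0.          0.        ]
[[ 0.026 -1.    -0.003 -0.006]
 [-0.986 -0.026 -0.164  0.564]
 [ 0.164  0.007 -0.986  0.971]
 [ 0.     0.     0.     1.   ]]
side 482.81957904612153 482.81957904612153 318.774776985447 196.48262421895254 [0.02999398 0.         0.         0.         0.        ]
[[-0.823 -0.569  0.012  0.446]
 [-0.427  0.604 -0.673  0.276]
 [ 0.375 -0.559 -0.74   0.952]
 [ 0.     0.     0.     1.   ]]
0.1 [[-0.967  0.254 -0.001]
 [ 0.254  0.967 -0.002]
 [ 0.    -0.002 -1.   ]]
```

View pics/top0.png

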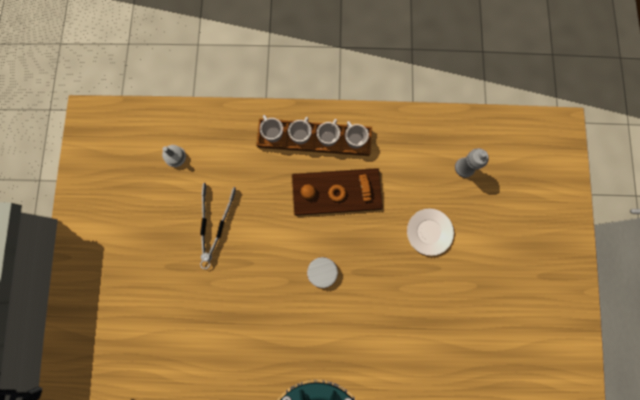

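View pics/side0.png

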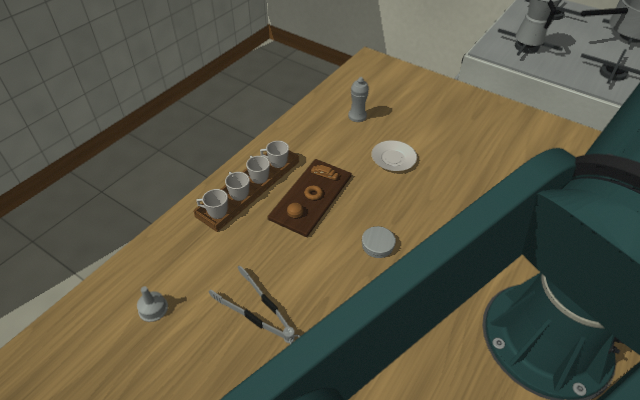

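The top view shows the tongs at left: pivot ≈(207,262), jaw tips ≈(205,185) and (235,189), grips ≈(203,227) and (221,229). The amaretto is at ≈(308,191), the ring at (337,193), the cantuccio at (366,188) and the saucer at (430,232). The side view agrees: amaretto (295,210), saucer (394,157), tongs pivot (292,335). Next I'll check the gripper calls and measure.

View pics/crop1.png

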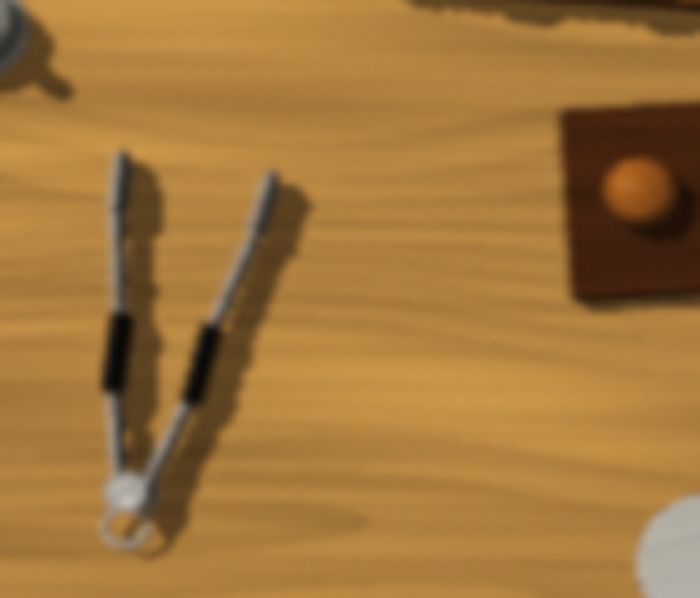

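The crop shows the knob (pivot) at about px (205,256), with the ring behind it. Both arms are open.

`close_gripper` can only close fully, so I can't carry the tongs half-closed by the grips. Instead I'll:
1. Pick the tongs up by the pivot, which keeps the jaws open.
2. Lay them from the +y side with the jaws around the amaretto.
3. Regrip at the rubber grips.

```bash
cat >> h.py <<'E'
def rot(th,tilt=0.):
    "tool down for tongs at yaw th; tilt>0 raises the jaws"
    f=np.array([np.cos(th),np.sin(th),0]); y=np.array([-f[1],f[0],0]); u=np.array([0,0,1.])
    x=-(f*np.cos(tilt)+u*np.sin(tilt)); return np.column_stack([x,y,np.cross(x,y)])
def state(): print("t",monitor.get_time(),"tcp",np.round(monitor.get_position(),4),"w",round(monitor.get_gripper_width(),4),"f",monitor.get_gripper_force(),np.round(monitor.get_ft_force(),1))
E
python3 - <<'E'
from h import *
g1=(onplane("top",(203.4,226.6),.02)+onplane("side",(253.1,318.1),.02))/2
g2=(onplane("top",(220.1,229.1),.02)+onplane("side",(268.9,303.2),.02))/2
o=(g1+g2)/2; d=g1-g2; th=np.arctan2(-d[0],d[1]); f=np.array([np.cos(th),np.sin(th),0])
print(o,np.degrees(th),np.linalg.norm(d))
print("pivot",o-.075*f,onplane("top",(205.4,256.5),.02))
print("jaw mid", onplane("top",((205+234.5)/2,(190+193)/2),.02), o+.095*f)
print("tin",onplane("top",(322,273),.02))
for p,r in (((o-.08*f)[:2],rot(th)),((.5875,.21),rot(-np.pi/2,.115)),((.5875,.13),rot(-np.pi/2,.115)),((.49,-.19),rot(-np.pi/2,.115))):
    for z in (.012,.15):
        q=ctrl.ik([*p,z],r); print(None if q is None else np.round(q,2))
E
```

```text
[0.485598   0.28174174 0.02      ] -6.571065836549956 0.04359474493251723
pivot [0.41109069 0.29032441 0.02      ] [0.41275557 0.29095047 0.02      ]
jaw mid [0.57978275 0.26544813 0.02      ] [0.57997391 0.27087037 0.02      ]
tin [ 0.38022891 -0.00342428  0.02      ]
[ 0.48  0.55  1.94 -0.    0.66 -0.97]
[ 0.48  0.32  1.83 -0.    0.99 -0.97]
[ 0.3   0.68  1.61 -0.14  0.89  0.39]
[ 0.3   0.5   1.52 -0.12  1.16  0.35]
[ 0.17  0.65  1.68 -0.15  0.84  0.27]
[ 0.17  0.47  1.58 -0.13  1.11  0.23]
[-0.43  0.56  1.91 -0.18  0.63 -0.29]
[-0.43  0.34  1.8  -0.13  0.95 -0.36]
```

Run:
```python
from h import *
th=np.radians(-6.8); p=np.array([.486,.2817])-.079*np.array([np.cos(th),np.sin(th)])
ctrl.move_to([*p,.10],rot(th)); state()
ctrl.move_linear([*p,.012],vel=.1); state()
ctrl.close_gripper(); state()
ctrl.move_linear([*p,.10],vel=.06); state()
a=cv2.imread("pics/top0.png")[150:290,170:310]; b=eyes.read_camera("top")[:,:,::-1]; s=eyes.read_camera("side")[:,:,::-1]
cv2.imwrite("pics/lift.png",np.hstack([cv2.resize(b[150:290,150:290],(400,400)),cv2.resize(s[230:400,200:370],(400,400))]))
```

```text
t 1.7167 tcp [0.4078 0.2919 0.1004] w 0.0855 f 0.0 [ 0.1  0.8 -0.3]
t 2.75 tcp [0.4079 0.2913 0.0124] w 0.0853 f 0.0 [ 0.7  0.4 -0.2]
t 3.3917 tcp [0.4077 0.2911 0.0124] w 0.0142 f 57.175478395074606 [-0.4 -1.1  6.2]
t 5.0083 tcp [0.4073 0.2909 0.0996] w 0.0141 f 57.179503217339516 [ 0.4 -0.1 -0.7]
```

View pics/lift.png

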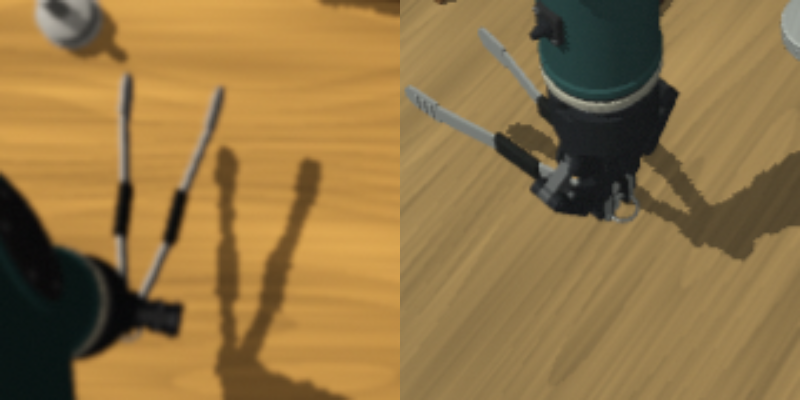

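The tongs hang level from the pivot with the jaws open. Left jaw tip is at crop (127,75) and right at (220,90) in the top half; (10,92) and (85,32) in the side half. Next I'll swing to over the amaretto and check before lowering.

```bash
cat >> h.py <<'E'
def tri(uvt,uvs):
    (o1,d1),(o2,d2)=ray("top",uvt),ray("side",uvs)
    s=np.linalg.lstsq(np.column_stack([d1,-d2]),o2-o1,rcond=None)[0]
    a,b=o1+s[0]*d1,o2+s[1]*d2; return (a+b)/2, np.linalg.norm(a-b)
E
python3 - <<'E'
from h import *
print(tri((194.4,176.3),(204.3,269)),tri((227,181.5),(236,243.6)))
ctrl.move_to([.5875,.215,.12],rot(-np.pi/2)); state()
ctrl.hold(.2)
b=eyes.read_camera("top")[:,:,::-1]; s=eyes.read_camera("side")[:,:,::-1]
cv2.imwrite("pics/over.png",np.hstack([cv2.resize(b[110:250,210:350],(400,400)),cv2.resize(s[130:300,180:350],(400,400))]))
E
```

```text
(array([0.60011781, 0.3082586 , 0.09924022]), np.float64(0.002358880637834629)) (array([0.58915078, 0.22838755, 0.10131595]), np.float64(0.0018272261846359144))
t 6.225 tcp [0.5866 0.2151 0.1196] w 0.0142 f 57.174436901696026 [-0.4  0.2 -1.2]
```

View pics/over.png

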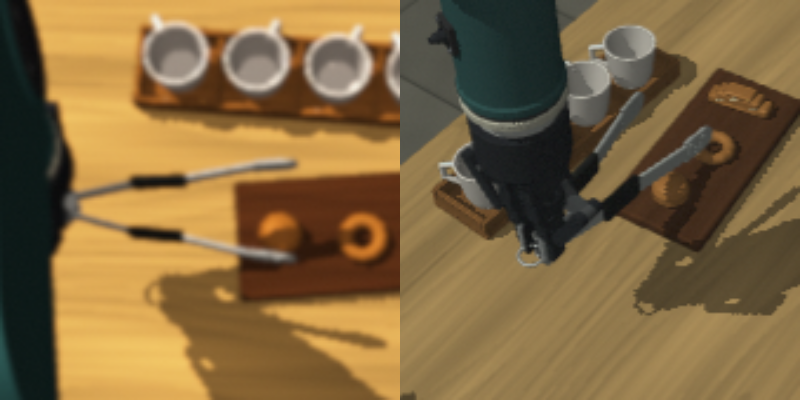

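Above the board, the jaws straddle the amaretto. Tips at crop (293,163) and (290,258) with the amaretto at (280,230), though parallax at this height matters. Next I'll compute the tip midpoint, correct for it, then tilt and lower.

Run:
```python
from h import *
a,b=onplane("top",(312.6,167.),.122),onplane("top",(311.5,200.3),.122); m=(a+b)/2
tcp=np.array(monitor.get_position()); print(a,b,m,"tip ahead of tcp",tcp[1]-m[1],"side off",m[0]-tcp[0])
dx=float(np.clip(.5875-m[0],-.012,.012))*0.95; ok=abs(m[0]-tcp[0])<.015 and abs(tcp[1]-m[1]-.193)<.012
print(dx,ok)
if ok:
    x=tcp[0]+dx; R=rot(-np.pi/2,.11)
    ctrl.move_linear([x,.209,.10],vel=.1,rot=R); state()
    ctrl.move_linear([x,.209,.014],vel=.06); state()
    b=eyes.read_camera("top")[:,:,::-1]; s=eyes.read_camera("side")[:,:,::-1]
    cv2.imwrite("pics/laid.png",np.hstack([cv2.resize(b[110:250,210:350],(400,400)),cv2.resize(s[130:300,180:350],(400,400))]))
```

```text
[0.62546594 0.02522251 0.122     ] [0.54647946 0.02546701 0.122     ] [0.5859727  0.02534476 0.122     ] tip ahead of tcp 0.1900581752085778 side off -0.0010272387318841503
0.001450936976614331 True
t 6.8833 tcp [0.5878 0.2098 0.0996] w 0.0144 f 57.235855953767896 [-0.1 -0.3 -0.8]
t 8.4667 tcp [0.5888 0.2091 0.0144] w 0.0146 f 57.23752997349948 [ 0.4 -0.1 -0.7]
```

View pics/laid.png

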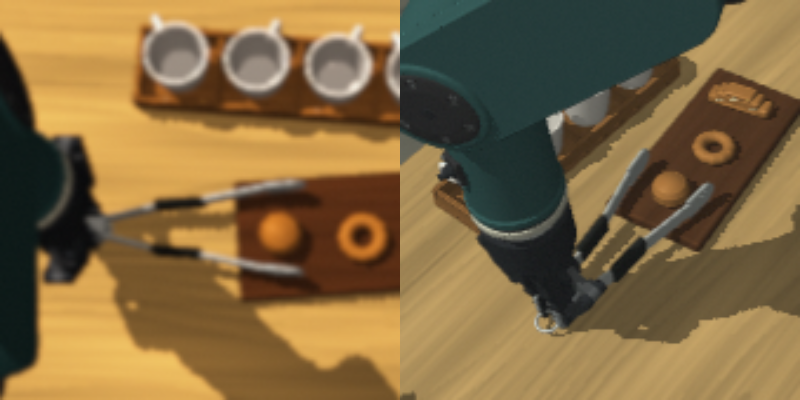

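The tongs are laid around the amaretto. Amaretto centre is at crop (280,232), jaw tips at (300,183) and (298,272), so the amaretto sits near the tip end. I'll move a few mm forward, release, and locate the grips.

Run:
```python
from h import *
a,b=onplane("top",(210+300*.35,110+183*.35),.040),onplane("top",(210+298*.35,110+272*.35),.040); m=(a+b)/2
adv=float(np.clip(m[1]-(.0405-.024),0,.008)); print(a,b,m,adv)
p=np.array(monitor.get_position())
ctrl.move_linear([p[0]-.0007,p[1]-adv,.015],vel=.03); state()
ctrl.ungrasp(); state()
ctrl.move_linear([p[0],p[1]-adv,.13],vel=.15)
ctrl.move_to([p[0],p[1]+.10,.16],rot(-np.pi/2,.11)); state()
im=eyes.read_camera("top"); V=im.max(2)
for q in blobs("top",im,V<50,(240,165,300,215),8)[:4]: print(q,onplane("top",q[1],.03))
b=im[:,:,::-1]; s=eyes.read_camera("side")[:,:,::-1]
cv2.imwrite("pics/rel.png",np.hstack([cv2.resize(b[110:250,210:350],(400,400)),cv2.resize(s[130:300,180:350],(400,400))]))
```

```text
[0.62745462 0.02068915 0.04      ] [0.54746551 0.02020014 0.04      ] [0.58746007 0.02044464 0.04      ] 0.003944644905400852
t 8.85 tcp [0.5881 0.2049 0.0152] w 0.0144 f 57.23814232740551 [-0.  -0.8 -0.3]
t 9.5333 tcp [0.588  0.2052 0.015 ] w 0.0857 f 0.0 [-0.3  0.4  0.4]
t 10.9583 tcp [0.588  0.3098 0.1589] w 0.0858 f 0.0 [-0.9  0.5 -0.1]
(39, array([274.1, 181.6]), array([267, 180,  16,   4], dtype=int32)) [0.60730021 0.12494709 0.03      ]
(33, array([273.2, 198.5]), array([266, 197,  15,   4], dtype=int32)) [0.56343971 0.1252745  0.03      ]
(20, array([296.7, 180.8]), array([294, 179,   6,   4], dtype=int32)) [0.61086335 0.06718148 0.03      ]
```

View pics/rel.png

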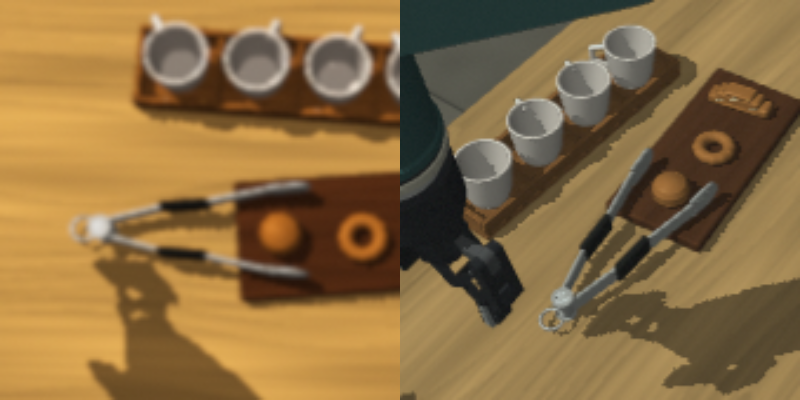

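After release the tongs rest on the board edge, with the amaretto between the jaws. Grip blobs are at px (274,182) and (273,199), giving an origin of ≈(0.585,0.125). Next I'll regrip, lift in two stages, and check.

Run:
```python
from h import *
x,y=.5856,.1255; R=rot(-np.pi/2,.11)
ctrl.move_to([x,y,.10],R)
ctrl.move_linear([x,y,.015],vel=.08); state()
ctrl.close_gripper(); state()
ctrl.move_linear([x,y,.024],vel=.02); ctrl.hold(.5); state()
ctrl.move_linear([x,y,.13],vel=.06); ctrl.hold(.3); state()
b=eyes.read_camera("top")[:,:,::-1]; s=eyes.read_camera("side")[:,:,::-1]
cv2.imwrite("pics/held.png",np.hstack([cv2.resize(b[110:250,230:370],(400,400)),cv2.resize(s[90:260,220:390],(400,400))]))
```

```text
t 13.0667 tcp [0.5861 0.1256 0.0155] w 0.0856 f 0.0 [-1.  -0.   0.7]
t 13.5917 tcp [0.5873 0.1252 0.0167] w 0.0346 f 59.26958319498226 [-0.4 -2.9  9.3]
t 14.6917 tcp [0.5856 0.1255 0.024 ] w 0.0344 f 59.709841331932694 [ 0.6  0.1 -0.9]
t 16.9083 tcp [0.5856 0.1255 0.1299] w 0.0343 f 59.71384219941683 [-0.3  0.9 -0.7]
```

View pics/held.png

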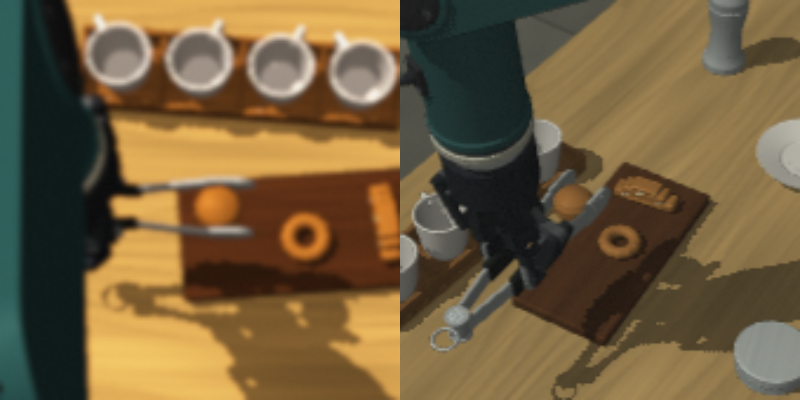

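The amaretto is lifted between the jaws: top crop (217,205), side crop (572,202), grip width 34 mm. Now carrying it to the saucer.

Run:
```python
from h import *
ctrl.move_linear([.490,-.194,.13],vel=.1); ctrl.move_linear([.490,-.194,.11],vel=.05); ctrl.hold(.5); state()
res=[]
im=eyes.read_camera("top"); s=eyes.read_camera("side"); mk=[]
def org(i):
    H,S,V=cv2.split(cv2.cvtColor(i,cv2.COLOR_RGB2HSV)); return (H<15)&(S>130)&(V>75)
for n,i,b in (("top",im,(400,190,470,260)),("side",s,(350,80,440,190))): 
    q=blobs(n,i,org(i),b); print(n,q[:3]); res.append(q[0][1] if q else None)
if res[0] is not None and res[1] is not None: print(tri(*res))
cv2.imwrite("pics/end.png",np.hstack([cv2.resize(im[150:290,360:500,::-1],(400,400)),cv2.resize(s[60:230,300:470,::-1],(400,400))]))
```

```text
t 21.5417 tcp [ 0.49   -0.194   0.1101] w 0.0348 f 59.72937695332803 [ 0.5 -0.5 -1.2]
top []
side []
```

View pics/end.png

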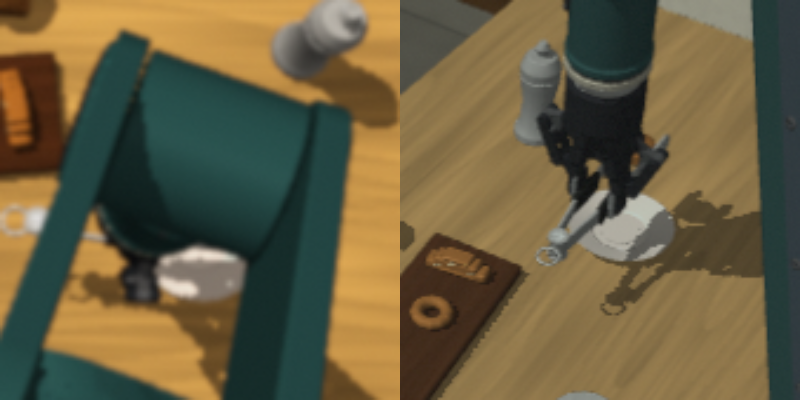

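The arm hides the amaretto from above. In the side view it's visible between the jaws at crop (645,143). I'll check that ray and hand in.

Run:
```python
from h import *
p=onplane("side",(404.1,120.8),.13); d=np.linalg.norm(p[:2]-[.4917,-.279]); print(p,d); state()
if d<.04: print(ctrl.hand_in())
```

```text
[ 0.48234794 -0.28117083  0.13      ] 0.009600700742173654
t 21.6417 tcp [ 0.49   -0.194   0.1101] w 0.0345 f 59.72962949657813 [ 0.7 -1.  -0.5]
the job is handed in; nothing more can be done
None
```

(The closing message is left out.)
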